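# Seat the drip plate on the samovar's drip box

## Robot

A 7-joint arm with a two-finger parallel gripper is mounted at the origin on the work surface. World frame = base frame: x ahead of the robot, y to its left, z up, the work surface at z = 0. Lengths are in m, angles in rad, forces in N, time in s.
With the tool pointing down it reaches from about 0.4 to 0.85 m from the base axis. Payload 10.4 kg.
Tool frame: the origin (TCP) lies between the finger pads; the fingertips stand 22 mm ahead of it and the grasp point (between the pads) lies 3 mm ahead of it; z points along the fingers, y is the line along which they close (so a half turn about z gives the same grasp; the last joint's range is limited). The gripper opens to 85 mm and grips with 20 to 120 N. Pads are 22 mm wide; open, the fingers measure 114 mm over their backs; the gripper's body (76 mm by 85 mm) begins 54 mm behind the grasp point. The pads swing forward as they close: fully open they stand 13 mm farther back than shut.
Start: joints at [1.112, 0.332, -0.065, 1.46, 0.022, 1.35, -0.088], TCP at [0.264, -0.567, 0.233] pointing down, gripper open.
Joint ranges: [-2.6, 2.6], [-0.5, 2.12], [-1.47, 1.34], [0.16, 2.42], [-1.27, 4.41], [0.06, 2.06], [-2.6, 2.6]. Speed limits (rad/s): [2.22, 2.22, 2.79, 2.79, 3.14, 3.14, 3.14].

## Interface

Orientations are given as a unit quaternion [x, y, z, w].
In Python, from workcell import manip, camera, ticket, boxes_of, outline_of gives the robot as it stands.
- The arm moves only by the tool carry_out, never from a script. Its argument "deltas" is a list of rows, each a list of 5 numbers: the shift along the tool's x, y, z as a fraction of full scale, then the turn about the tool's z as a fraction of full scale, then the opening, from -1 (shut) to 1 (fully open), so that 0 is half open. In form: [[tx, ty, tz, spin, gripper], ...]. A call has 1 to 20 rows; each row is the pose to reach, as a shift and turn from the pose commanded when the call began, along the tool's axes at that moment; what a row does not reach only later rows make up. Full scale, the value 1, is 150 mm for a shift and 30 degrees for a turn. A row lasts 1/8 s, in which the tool goes at most 62.5 mm and 10.7 degrees, less where a joint would pass 70% of its speed; a pose out of reach is approached as far as the arm can. A call with a number of a shift or a turn outside -1 to 1 is refused whole. A call with a gripper value outside its range is refused whole. The fingers move at their own pace and stop on an object; "force" is the grip in N (left out, the last holds). Time passes only in rows, so rows that repeat a pose let the fingers close. It gives the time, the measured TCP pose, the force, the opening and the grip force at its end, in the units of the state.
- manip.get_obs(): the state, without advancing time (a new reading comes with each control period).
- camera(name): name is "side" or "top"; returns a dict with "img" (480x640x3 uint8, red, green, blue), "depth" (480x640 float32, m along the optical axis (not along the pixel's ray), 0 where there is no reading), "vertical_fov" (degrees; the focal length in pixels is half the picture's height over the tangent of half this angle, whatever the lens; pixels are square), "cx", "cy" (the principal point, pixels), "R" (3x3) and "t" (3): a world point X has camera coordinates R X + t. Camera axes: x right, y down, z forward; pixel columns grow to the right and rows downward; lengths in m; the calibration is good to about 2 mm. A picture is of the moment at which its call begins.
- ticket.hand_in(): hands the job in; it is judged then, once.
Trained networks look in a picture, given as the dict that the camera call returned (one of the last four; its "shot" number tells which), for a name from the list of things; names that differ only in an ending like _2 or _b are one class to them, and where a whole thing is asked for, a point or a joint stands for the part that bears it (a point fixed in the world has none). Each returns a list of dicts, best first, with "conf" (0 to 1); they miss things now and then, are a little off and sometimes report something else, mostly with a low value. They report only what shows in the picture. A call takes as long as a camera call. They do not tell look-alikes from the thing itself.
- boxes_of(query, picture): "position" ([x, y, z] in m, in world coordinates, good to about 4 mm: the middle of the surface that is visible of it).
- outline_of(query, picture): "region" (480x640 bool, what is visible of it).
The state is a dict: "clock": time; "joint_pos": joint angles; "joint_velocities": joint speeds; "tau": joint torques, N m; "position": TCP position; "ee_rot": TCP orientation; "ft_force": force on the tool from outside, world axes, zero at the start; "torque": the same for the moment, N m; "grip_width": opening from 0.0 (shut) to 1.0 (fully open); "grasp_force": force on a finger pad.
Only numpy, scipy, OpenCV 4.12 (cv2) and the standard library are available. Lean on these libraries where they do the work, as an engineer would, in place of code of your own. Each camera call takes 0.05 s, during which the arm holds its last target. There are 200 camera calls.

## Task

Put the metal drip plate onto the pine drip box: turn it the right way round, lower it over the two steel locating pins (thick pin through the large hole, thin pin through the small hole) until it rests flush on the wooden rim, then let go of it. Do not drop the plate, and leave the other things on the table undisturbed.

Things in the scene. Friction and masses are not known exactly. Their poses are not given: they have to be found in the camera images.
- plate_center (a point): Centre of the loose drip plate, 3 mm above its underside: brushed aluminium, 100 mm (x) by 160 mm (y), 6 mm thick, about 0.35 kg, dark drip slots, steel arch handle in the middle. It starts flat on the table, handle up (z up). On its y axis it has two through holes: 18 mm diameter 35 mm to +y of the centre, 12 mm diameter 35 mm to -y.
- handle (a point): Centre of the grip bar of the plate's handle, 35 mm above plate_center, same axes as the plate. The bar runs along the plate's x: 68 mm long, 12 mm wide (y), 14 mm high, with a 25 mm gap under it, on a post at each end. To be pinched from above across its 12 mm width.
- large_hole (a point): Centre of the plate's large hole (18 mm), half-way up the plate's thickness; same axes as the plate.
- rim_center (a point): Centre of the drip box, level with its flat rim 28 mm above the table; z up. A pine frame fixed to the table, 130 mm (x) by 190 mm (y), 28 mm high, walls 30 mm wide, around a recess of 70 by 130 mm in which the two pins stand. When the plate is seated its underside lies on the rim, wherever along y the pins hold it.
- drip_box: The same drip box, origin under its centre, on the table. Two fixed steel pins 70 mm apart on its y axis, 16 mm diameter to +y, 10 mm to -y, tops 22 mm above the rim, bevelled 1.5 mm. They stand on a strip clamped anywhere along y: the mid-point between them is up to 12 mm to +y or -y of the box's centre (0 in x), which no reading gives; find it by touch or sight.
Mind the look-alikes: they are no part of the job. Of the things that look like the part that bears plate_center, take the one that is nearest to the robot's base at the start.

How it is judged:
On the way:
1. the plate is lifted above the table (height (world z) of plate_center above 0.048 m), for 0.1 s.
At the end, for the whole second after the job is handed in: The plate lies flush on the box's rim (underside within 2 mm of the rim's height, tilt under 0.03 rad), over the pins (centre within 17 mm of the box's centre, y axes within 0.1 rad, large hole at the box's +y side), released and at rest (z of plate_center in the frame of rim_center between 0.001 and 0.005 m and angle between plate_center's own z axis and vertical below 0.03 rad and horizontal distance between plate_center and rim_center below 0.017 m and angle between the y axis of plate_center and the y axis of rim_center, either way round below 0.1 rad and y of large_hole in the frame of rim_center above 0.01 m and linear speed of plate below 0.02 m/s); the robot touches nothing.
It fails at once if the plate is dropped or thrown (linear speed of plate above 0.7 m/s and contact force between the fingers and plate below 0.05 N).
It fails at once if another thing on the table is shifted by more than 30 mm (distance of any of coasters, creamer, sugar_bowl, saucer, tea_glass, jam_jar, teaspoon, sweets_tin from where it was at the start of the episode above 0.03 m).
It also fails if it takes over 67 s, if anything falls off the work surface, if the arm or the gripper's body presses on something with over 40 N, if the wrist force passes 120 N, or if a joint passes its speed limit or range.

## Working session

There is one attempt and no reset: what is moved stays moved. The work goes in short steps, Python scripts to look and compute and a tool call to move; the robot and the scene stay as the last step left them, time stands still between calls to the robot, and variables do not carry over. Pictures are saved under pics/ and viewed, at most 10 in all, crops included, and the job is handed in when it is done.

Besides the shell and the picture viewer there is one more tool, called after "Request:" as a command line: name --pt "numbers of a row" for each row, then --argument value for the rest. carry_out: Moves the arm, as the interface text tells. Its arguments: {"type":"object","properties":{"deltas":{"type":"array","items":{"type":"array","items":{"type":"number"}}},"force":{"type":"number"}},"required":["deltas"]}

```bash
mkdir -p pics; python3 - <<'E'
from workcell import manip, camera, ticket, boxes_of, outline_of
import cv2,numpy as np
o=manip.get_obs(); print(o)
for n in ["top","side"]:
    c=camera(n); cv2.imwrite(f"pics/{n}0.png",c["img"][:,:,::-1])
    np.savez(f"{n}0.npz",**{k:v for k,v in c.items()})
    print(n,c["R"],c["t"],c["vertical_fov"],c["cx"],c["cy"])
    for q in ["plate_center","drip_box","large_hole","handle"]:
        print(q,[(np.round(d["position"],3),round(d["conf"],2)) for d in boxes_of(q,c)])
E
```

```text
{'clock': 0.0, 'joint_pos': array([ 1.11238542,  0.33288086, -0.06471572,  1.46094203,  0.02156059,
        1.34989155, -0.08851265]), 'joint_velocities': array([ 0.00054327, -0.00015155,  0.00134172, -0.00131816, -0.00015714,
       -0.00198445,  0.002017  ]), 'tau': array([ 5.72372992e-04, -6.25439858e+01,  4.94376663e-02, -3.91606915e+01,
        1.62416557e-02,  9.96598334e-03,  2.12848346e-05]), 'position': array([ 0.26369927, -0.56623454,  0.23201   ]), 'ee_rot': array([ 9.76350579e-01,  2.16192130e-01, -1.65318434e-04, -6.94830209e-04]), 'ft_force': array([-0.64859145, -0.04370217,  0.99167424]), 'torque': array([-0.06935047,  0.00130678,  0.00400707]), 'grasp_force': 0.0, 'grip_width': 0.9977143654340584}
top [[ 0.06511344 -0.99787046 -0.00384495]
 [-0.97783872 -0.06303707 -0.19964408]
 [ 0.19897656  0.01675925 -0.97986094]] [9.84106621e-04 5.65094739e-01 1.04313254e+00] 43.117503924583716 323.8104900296747 245.5407990462605
plate_center [(array([0.685, 0.301, 0.004]), 0.76), (array([0.46 , 0.252, 0.006]), 0.75)]
drip_box [(array([ 0.549, -0.173,  0.032]), 0.77)]
large_hole [(array([0.458, 0.252, 0.006]), 0.93), (array([0.687, 0.306, 0.006]), 0.7)]
handle [(array([0.455, 0.253, 0.005]), 0.93), (array([0.682, 0.302, 0.007]), 0.65)]
side [[-9.99234438e-01 -3.91214332e-02 -2.26070304e-04]
 [-2.39330992e-02  6.15846759e-01 -7.87502366e-01]
 [ 3.09474459e-02 -7.86894074e-01 -6.16311587e-01]] [0.55954932 0.01702708 1.08179215] 45.11543109325585 316.04526844906076 238.69034464750166
plate_center [(array([0.684, 0.314, 0.004]), 0.9), (array([0.458, 0.27 , 0.006]), 0.6)]
drip_box [(array([ 0.534, -0.153,  0.028]), 0.69)]
large_hole [(array([0.457, 0.269, 0.008]), 0.94), (array([0.685, 0.312, 0.006]), 0.76)]
handle [(array([0.687, 0.314, 0.01 ]), 0.92), (array([0.458, 0.267, 0.006]), 0.87)]
```

View pics/top0.png

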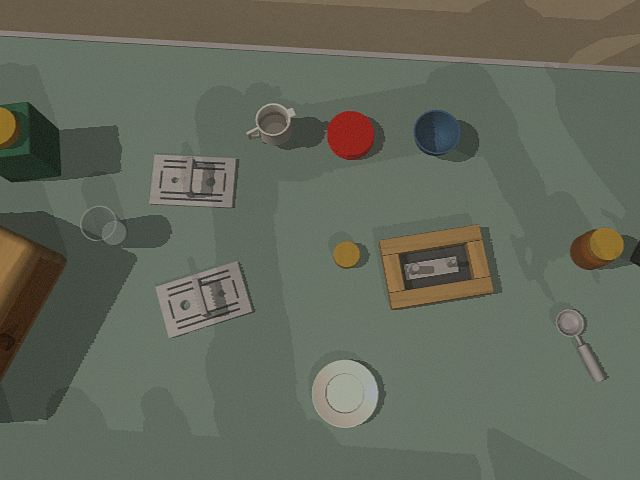

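View pics/side0.png

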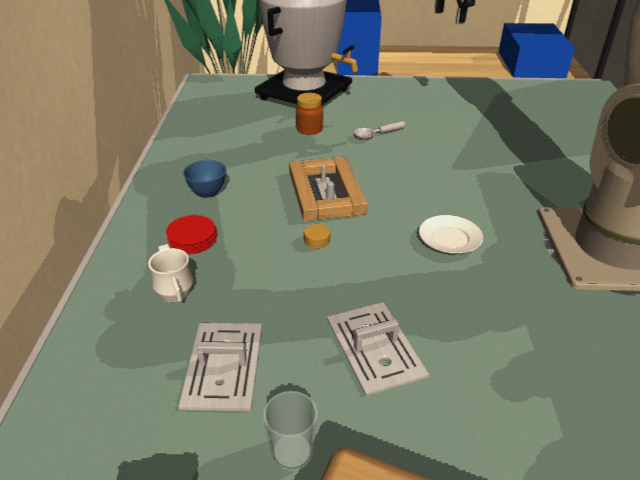

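Two plates show. In the top view, A is at (204,300), world about (0.46,0.26), 0.52 m from the base. B is at (193,181), world about (0.68,0.30), 0.75 m away. A fits "nearest to the base". I'll confirm it in an enlarged crop, together with the box pins.

```bash
cat > h.py <<'E'
import numpy as np,cv2
def K(c):
    f=240/np.tan(np.radians(float(c["vertical_fov"]))/2); return f,float(c["cx"]),float(c["cy"])
def px2w(c,u,v,z=None):
    "pixel -> world, on plane z or by depth"
    f,cx,cy=K(c);R=c["R"];t=c["t"]
    d=np.array([(u-cx)/f,(v-cy)/f,1.])
    if z is None: return R.T@(d*c["depth"][int(round(v)),int(round(u))]-t)
    C=-R.T@t; w=R.T@d; return C+w*(z-C[2])/w[2]
def w2px(c,X):
    f,cx,cy=K(c); p=c["R"]@np.asarray(X)+c["t"]; return np.array([cx+f*p[0]/p[2],cy+f*p[1]/p[2]])
E
python3 - <<'E'
import numpy as np,cv2
t=cv2.imread('pics/top0.png');s=cv2.imread('pics/side0.png')
def cr(i,u,v,w=100,h=75): return cv2.resize(i[v-h//2:v-h//2+h,u-w//2:u-w//2+w],(400,300),interpolation=cv2.INTER_CUBIC)
cv2.imwrite('pics/crop1.png',np.vstack([np.hstack([cr(t,204,300,120,90),cr(t,437,267,120,90)]),np.hstack([cr(s,377,348,120,90),cr(s,327,188)])]))
E
```

```text
(no output)
```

View pics/crop1.png

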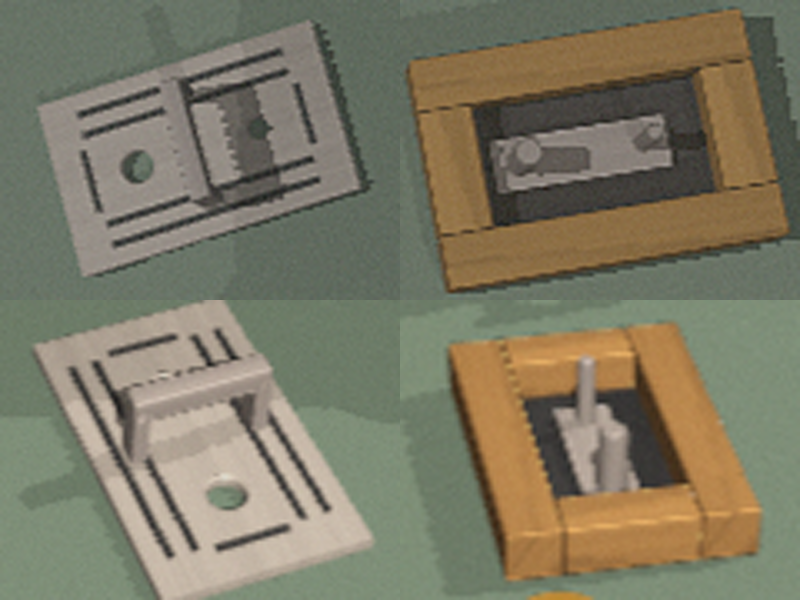

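Top-left crop: plate A is the one meant. Its large hole is at top px (185,305) and its small one at (222,293), so large is towards +y. Top-right crop: the box's thick pin top is near (535,268) in crop terms, i.e. its +y/left end, and the thin pin is at the right. Next I'll measure both.

```bash
python3 - <<'E'
from h import *
from scipy.optimize import least_squares
for n in ["top","side"]:
    c=dict(np.load(n+"0.npz")); f,cx,cy=K(c); R=c["R"];t=c["t"]
    v,u=np.mgrid[:480,:640]; D=c["depth"]
    P=(np.stack([(u-cx)/f*D,(v-cy)/f*D,D],-1)-t)@R
    print(n,"cam",-R.T@t,"table z",np.median(P[(abs(P[...,0]-.55)<.1)&(abs(P[...,1]-.05)<.05)&(D>0)][:,2]))
    for nm,cen,r,zlo,zhi in [("plate",(.458,.258),.11,.003,.012),("plateB",(.685,.308),.11,.003,.012),("box",(.54,-.16),.14,.022,.034)]:
        m=(D>0)&(np.hypot(P[...,0]-cen[0],P[...,1]-cen[1])<r)&(P[...,2]>zlo)&(P[...,2]<zhi)
        k=cv2.morphologyEx(m.astype(np.uint8),cv2.MORPH_OPEN,np.ones((3,3)))
        q=P[k>0]
        (c0,sz,a)=cv2.minAreaRect((q[:,:2]*1000).astype(np.float32)); print(nm,np.round(c0,1),np.round(sz,1),round(a,2),"z",np.median(q[:,2]).round(4),len(q))
    m=(D>0)&(np.hypot(P[...,0]-.458,P[...,1]-.258)<.06)&(P[...,2]>.034)&(P[...,2]<.055)
    q=P[m]; print("bar",cv2.minAreaRect((q[:,:2]*1000).astype(np.float32)),np.percentile(q[:,2],[5,50,95]))
    m=(D>0)&(np.hypot(P[...,0]-.54,P[...,1]+.16)<.07)&(P[...,2]>.036)&(P[...,2]<.06)
    for l in range(1,(r:=cv2.connectedComponents(m.astype(np.uint8)))[0]):
        q=P[r[1]==l]; print("pin",len(q),q.mean(0).round(4),q[:,2].max().round(3),"top",q[q[:,2]>.046].mean(0).round(4))
c=dict(np.load("top0.npz"))
L=px2w(c,185.1,304.8,.003);S=px2w(c,222,293.1,.003);print("holes",L,S,np.linalg.norm(L-S),(L+S)/2,np.degrees(np.arctan2(*(L-S)[[1,0]])))
E
```

```text
top cam [0.34494852 0.0191218  1.13494644] table z -0.00027022203987221195
plate [458.9 257.3] [100.2 160.4] 21.76 z 0.0059 2805
plateB [686.7 302.5] [100.9 160.7] 1.71 z 0.0058 2203
box [ 545.9 -170.5] [130.9 191. ] 12.95 z 0.0276 4515
bar ((458.476806640625, 256.9393005371094), (68.39533233642578, 13.31750774383545), 22.071577072143555) [0.03758493 0.04402395 0.04727926]
pin 29 [ 0.5514 -0.1973  0.0471] 0.056 top [ 0.5517 -0.1978  0.049 ]
pin 69 [ 0.5354 -0.1291  0.0482] 0.054 top [ 0.536  -0.1294  0.0492]
side cam [0.52604976 0.86266013 0.6802564 ] table z -0.0005443603579673136
plate [458.6 258.9] [101.4 163.3] 21.76 z 0.0054 4393
plateB [686.5 304.2] [100.6 163.1] 0.92 z 0.0052 4729
box [ 545.4 -168.8] [131. 196.] 12.66 z 0.0271 2102
bar ((458.4280700683594, 258.96820068359375), (69.64886474609375, 15.895883560180664), 22.042051315307617) [0.03506807 0.0430045  0.04576209]
pin 27 [ 0.5517 -0.1931  0.0442] 0.05 top [ 0.5512 -0.1937  0.0483]
pin 63 [ 0.5357 -0.124   0.045 ] 0.052 top [ 0.5357 -0.1253  0.0487]
holes [0.44552471 0.28947702 0.003     ] [0.47181988 0.22286992 0.003     ] 0.07160964871216763 [0.45867229 0.25617347 0.003     ] 111.54312701340042
```

```bash
cat >> h.py <<'E'
def go(x,y,z,yaw):
    "whole way from the measured pose to the target, in move units (split if >1)"
    from workcell import manip
    from scipy.spatial.transform import Rotation as Ro
    o=manip.get_obs(); M=Ro.from_quat(o["ee_rot"]).as_matrix()
    d=M.T@(np.array([x,y,z])-o["position"])/.15
    th=np.degrees(np.arctan2(M[1,0],M[0,0])); s=(th-yaw)/30
    print("delta",d.round(3),"spin",round(s,3),"| t",o["clock"],"pos",o["position"].round(4),"yaw",th.round(2),"zaxis",M[:,2].round(4),"F",o["ft_force"].round(1),"w",o["grip_width"],o["grasp_force"])
E
python3 -c "
from h import *
go(.4585,.2575,.13,21.8)"
```

```text
delta [ 3.496 -4.433  0.685] spin 0.106 | t 0.5 pos [ 0.2639 -0.5666  0.2328] yaw 24.97 zaxis [ 1.e-04 -1.e-04 -1.e+00] F [ 0.4 -0.2  0.4] w 1.0028748152122642 0.0
```

Request:
carry_out --pt "0.9 -0.9 0 0 1" --pt "0.9 -0.9 0 0 1" --pt "0.9 -0.9 0 0 1" --pt "0.9 -0.9 0 0 1"

```text
clock: 1.0
position: [0.3317, -0.3832, 0.2335]
ee_rot: [0.976, 0.219, 0.001, 0.0]
ft_force: [-0.7, -0.9, 0.4]
grip_width: 1.001
grasp_force: 0.0
```

Request:
carry_out --pt "0.9 -0.9 0 0 1" --pt "0.9 -0.9 0 0 1" --pt "0.9 -0.9 0 0 1" --pt "0.9 -0.9 0 0 1"

```text
clock: 1.5
position: [0.3962, -0.2044, 0.2333]
ee_rot: [0.976, 0.219, 0.001, 0.0]
ft_force: [-0.4, -0.7, -0.2]
grip_width: 1.001
grasp_force: 0.0
```

Request:
carry_out --pt "0.7 -0.9 0 0 1" --pt "0.7 -0.9 0 0 1" --pt "0.7 -0.9 0 0 1" --pt "0.7 -0.9 0 0 1"

```text
clock: 2.0
position: [0.4336, -0.039, 0.2332]
ee_rot: [0.976, 0.218, 0.0, 0.0]
ft_force: [0.4, -1.5, -0.8]
grip_width: 0.998
grasp_force: 0.0
```

Request:
carry_out --pt "0.55 -0.9 0 0 1" --pt "0.55 -0.9 0 0 1" --pt "0.55 -0.9 0 0 1" --pt "0.55 -0.9 0 0 1"

```text
clock: 2.5
position: [0.4511, 0.1168, 0.2328]
ee_rot: [0.976, 0.217, 0.0, -0.0]
ft_force: [-0.0, -0.2, -1.0]
grip_width: 0.999
grasp_force: 0.0
```

Request:
carry_out --pt "0.45 -0.83 0.3 0.1 1" --pt "0.45 -0.83 0.3 0.1 1" --pt "0.45 -0.83 0.6 0.1 1" --pt "0.45 -0.83 0.6 0.1 1" --pt "0.45 -0.83 0.6 0.1 1"

```text
clock: 3.12
position: [0.4607, 0.2553, 0.1435]
ee_rot: [0.982, 0.189, 0.0, 0.0]
ft_force: [0.0, -0.4, 0.6]
grip_width: 1.001
grasp_force: 0.0
```

```bash
python3 -c "
from h import *
go(.4585,.2575,.041,21.8)"
```

```text
delta [-0.008 -0.02   0.683] spin 0.0 | t 3.125 pos [0.4607 0.2553 0.1435] yaw 21.81 zaxis [ 5.e-04 -8.e-04 -1.e+00] F [ 0.  -0.4  0.6] w 1.000590674472357 0.0
```

Request:
carry_out --pt "-0.01 -0.02 0.25 0 0" --pt "-0.01 -0.02 0.45 0 0" --pt "-0.01 -0.02 0.6 0 0" --pt "-0.01 -0.02 0.68 0 0" --pt "-0.01 -0.02 0.68 0 0" --pt "-0.01 -0.02 0.68 0 -1" --pt "-0.01 -0.02 0.68 0 -1" --pt "-0.01 -0.02 0.68 0 -1" --pt "-0.01 -0.02 0.68 0 -1" --pt "-0.01 -0.02 0.68 0 -1" --pt "-0.01 -0.02 0.68 0 -1" --pt "-0.01 -0.02 0.68 0 -1" --pt "-0.01 -0.02 0.68 0 -1" --force 70

```text
clock: 4.75
position: [0.4576, 0.2597, 0.0421]
ee_rot: [0.982, 0.19, 0.001, 0.0]
ft_force: [-1.9, -2.3, 8.4]
grip_width: 0.106
grasp_force: 68.6
```

```bash
python3 -c "
from h import *
go(.5442,-.163,.15,12.9)"
```

```text
delta [-0.517  2.83  -0.718] spin 0.302 | t 4.75 pos [0.4576 0.2597 0.0421] yaw 21.95 zaxis [ 1.9e-03 -1.0e-04 -1.0e+00] F [-1.9 -2.3  8.4] w 0.10631543409380449 68.59504580497742
```

Request:
carry_out --pt "0 0 -0.05 0 -1" --pt "0 0 -0.15 0 -1" --pt "0 0 -0.3 0 -1" --pt "0 0 -0.5 0 -1" --pt "0 0 -0.72 0 -1" --pt "0 0 -0.72 0 -1" --pt "0 0 -0.72 0 -1"

```text
clock: 5.62
position: [0.4564, 0.2592, 0.1483]
ee_rot: [0.982, 0.19, -0.0, 0.0]
ft_force: [-1.1, -0.9, -4.7]
grip_width: 0.106
grasp_force: 68.6
```

Request:
carry_out --pt "-0.05 0.25 0 0.1 -1" --pt "-0.1 0.5 0 0.2 -1" --pt "-0.15 0.75 0 0.3 -1" --pt "-0.17 0.94 0 0.3 -1" --pt "-0.17 0.94 0 0.3 -1"

```text
clock: 6.25
position: [0.4857, 0.1164, 0.1474]
ee_rot: [0.994, 0.111, -0.001, 0.0]
ft_force: [-0.2, 0.8, -4.4]
grip_width: 0.103
grasp_force: 68.8
```

```bash
python3 -c "
from h import *
go(.5442,-.163,.15,12.9)"
```

```text
delta [-0.03   1.903 -0.016] spin -0.006 | t 6.25 pos [0.4857 0.1164 0.1474] yaw 12.73 zaxis [-0.0024 -0.0012 -1.    ] F [-0.2  0.8 -4.4] w 0.10250116261767395 68.80380749702454
```

Request:
carry_out --pt "0 0.25 0 0 -1" --pt "0 0.5 0 0 -1" --pt "0 0.75 0 0 -1" --pt "-0.01 0.95 0 0 -1" --pt "-0.01 0.95 0 0 -1"

```text
clock: 6.88
position: [0.516, -0.0218, 0.1476]
ee_rot: [0.994, 0.111, -0.001, -0.0]
ft_force: [0.4, 1.6, -4.3]
grip_width: 0.103
grasp_force: 68.9
```

Request:
carry_out --pt "0 0.25 0 0 -1" --pt "0 0.5 0 0 -1" --pt "0 0.75 0 0 -1" --pt "-0.02 0.95 0.1 0 -1" --pt "-0.02 0.95 0.3 0 -1" --pt "-0.02 0.95 0.3 0 -1" --pt "-0.02 0.95 0.3 0 -1"

```text
clock: 7.75
position: [0.546, -0.1579, 0.1045]
ee_rot: [0.993, 0.114, 0.0, -0.0]
ft_force: [0.4, -0.0, -2.7]
grip_width: 0.104
grasp_force: 69.0
```

```bash
python3 - <<'E'
from h import *
from workcell import camera
go(.5442,-.163,.1,12.9)
ims=[]
for n in ["top","side"]:
    c=camera(n); np.savez(n+"1.npz",**c)
    p=w2px(c,[.545,-.165,.07]).astype(int); i=c["img"][:,:,::-1]
    a=i[max(p[1]-75,0):p[1]+75,p[0]-100:p[0]+100]; ims.append(cv2.resize(a,(400,300),interpolation=cv2.INTER_CUBIC)); print(p)
    f,cx,cy=K(c); R=c["R"];t=c["t"]
    v,u=np.mgrid[:480,:640]; D=c["depth"]
    P=(np.stack([(u-cx)/f*D,(v-cy)/f*D,D],-1)-t)@R
    m=(D>0)&(np.hypot(P[...,0]-.544,P[...,1]+.163)<.11)&(P[...,2]>.052)&(P[...,2]<.072)
    k=cv2.morphologyEx(m.astype(np.uint8),cv2.MORPH_OPEN,np.ones((3,3)))
    q=P[k>0]; print(n,cv2.minAreaRect((q[:,:2]*1000).astype(np.float32)),np.percentile(q[:,2],[5,50,95]),len(q))
    A=np.c_[q[:,:2],np.ones(len(q))]; print("plane",np.linalg.lstsq(A,q[:,2],rcond=None)[0])
cv2.imwrite("pics/c2.png",np.hstack(ims))
E
```

```text
delta [-0.019  0.031  0.03 ] spin 0.006 | t 7.75 pos [ 0.546  -0.1579  0.1045] yaw 13.08 zaxis [ 6.e-04  6.e-04 -1.e+00] F [ 0.4 -0.  -2.7] w 0.1037009096309172 68.9876139163971
[436 261]
top ((540.4141845703125, -133.0500030517578), (100.10566711425781, 108.06121826171875), 12.824846267700195) [0.06468986 0.06795256 0.07094989] 2097
plane [ 0.00087721 -0.00077582  0.06734468]
[326 164]
side ((545.843017578125, -155.9482879638672), (101.00786590576172, 166.68089294433594), 12.835123062133789) [0.06461549 0.06798091 0.07007401] 1693
plane [-0.0045039  -0.0049892   0.06957407]
```

View pics/c2.png

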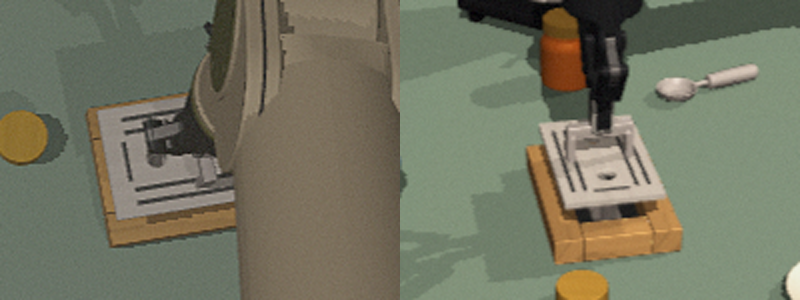

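Side crop: the plate hangs level above the box with its yaw matched and its large hole on the thick-pin side. I'll refine the pin mid-point from the pin-top circles and align.

```bash
python3 - <<'E'
from h import *
c=dict(np.load("top0.npz"))
a=px2w(c,414.8,268.5,.05);b=px2w(c,452.6,262.5,.05);print(a,b,np.linalg.norm(a-b),(a+b)/2)
c=dict(np.load("side0.npz")); # crop origin 277,151 scale 4
a=px2w(c,277+215/4,151+130/4,.05);b=px2w(c,277+186/4,151+58/4,.05);print(a,b,np.linalg.norm(a-b),(a+b)/2)
go(.5443,-.164,.092,12.9)
E
```

```text
[ 0.53357805 -0.12923085  0.05      ] [ 0.54899182 -0.19711556  0.05      ] 0.06961262697064532 [ 0.54128493 -0.16317321  0.05      ]
[ 0.53513745 -0.12358502  0.05      ] [ 0.55177761 -0.19324385  0.05      ] 0.0716187559104129 [ 0.54345753 -0.15841443  0.05      ]
delta [-0.021  0.032  0.087] spin 0.005 | t 7.85 pos [ 0.5463 -0.1586  0.1051] yaw 13.05 zaxis [ 1.7e-03 -4.0e-04 -1.0e+00] F [-0.5 -0.5 -4.1] w 0.09806337504576336 68.98237466812134
```

Request:
carry_out --pt "-0.02 0.02 0 0 -1" --pt "-0.02 0.02 0.04 0 -1" --pt "-0.02 0.02 0.06 0 -1" --pt "-0.02 0.02 0.08 0 -1" --pt "-0.02 0.02 0.1 0 -1" --pt "-0.02 0.02 0.1 0 -1" --pt "-0.02 0.02 0.1 0 -1"

```text
clock: 8.72
position: [0.5433, -0.163, 0.0889]
ee_rot: [0.994, 0.113, 0.0, 0.0]
ft_force: [0.7, 0.3, -3.8]
grip_width: 0.103
grasp_force: 69.0
```

```bash
python3 -c "
from h import *
go(.544,-.162,.07,12.9)"
```

```text
delta [ 0.006 -0.005  0.126] spin 0.002 | t 8.725 pos [ 0.5433 -0.163   0.0889] yaw 12.97 zaxis [ 2.e-04 -1.e-04 -1.e+00] F [ 0.7  0.3 -3.8] w 0.10252548728121741 68.96963953971863
```

Request:
carry_out --pt "0 0 0.02 0 -1" --pt "0 0 0.04 0 -1" --pt "0 0 0.05 0 -1" --pt "0 0 0.05 0 -1"

```text
clock: 9.22
position: [0.5431, -0.163, 0.0811]
ee_rot: [0.994, 0.113, -0.0, -0.0]
ft_force: [0.9, -0.1, -3.0]
grip_width: 0.105
grasp_force: 69.0
```

Request:
carry_out --pt "0 0 0.02 0 -1" --pt "0 0 0.04 0 -1" --pt "0 0 0.05 0 -1" --pt "0 0 0.06 0 -1" --pt "0 0 0.06 0 -1" --pt "0 0 0.06 0 -1"

```text
clock: 9.98
position: [0.5432, -0.163, 0.0724]
ee_rot: [0.994, 0.113, 0.0, 0.0]
ft_force: [0.3, -0.2, -4.5]
grip_width: 0.1
grasp_force: 69.0
```

```bash
python3 -c "
from h import *
go(.544,-.162,.07,12.9)"
```

```text
delta [ 0.006 -0.006  0.016] spin 0.002 | t 9.975 pos [ 0.5432 -0.163   0.0724] yaw 12.97 zaxis [ 1.e-04 -1.e-04 -1.e+00] F [ 0.3 -0.2 -4.5] w 0.09993851306519388 68.97810459136963
```

Down the last 2–3 mm until contact.

Request:
carry_out --pt "0 0 0.01 0 -1" --pt "0 0 0.015 0 -1" --pt "0 0 0.02 0 -1" --pt "0 0 0.02 0 -1"

```text
clock: 10.48
position: [0.5432, -0.163, 0.0701]
ee_rot: [0.994, 0.113, -0.0, 0.0]
ft_force: [-6.3, 1.2, 6.7]
grip_width: 0.104
grasp_force: 70.3
```

Contact at the expected height. Now release, then retreat straight up.

Request:
carry_out --pt "0 0 0 0 -0.5" --pt "0 0 0 0 -0.3" --pt "0 0 0 0 -0.2" --pt "0 0 0 0 -0.2" --pt "0 0 0 0 -0.2" --pt "0 0 0 0 -0.2"

```text
clock: 11.22
position: [0.5432, -0.163, 0.0693]
ee_rot: [0.994, 0.113, 0.0, 0.0]
ft_force: [-0.4, 0.0, -0.3]
grip_width: 0.396
grasp_force: 0.0
```

Request:
carry_out --pt "0 0 -0.1 0 -0.2" --pt "0 0 -0.25 0 -0.2" --pt "0 0 -0.45 0 -0.2" --pt "0 0 -0.7 0 -0.2" --pt "0 0 -0.9 0 -0.2" --pt "0 0 -0.9 0 -0.2"

```text
clock: 11.98
position: [0.5446, -0.1631, 0.2079]
ee_rot: [0.994, 0.113, 0.002, 0.001]
ft_force: [0.6, 0.6, -0.6]
grip_width: 0.4
grasp_force: 0.0
```

```bash
python3 - <<'E'
from h import *
from workcell import camera
go(.5442,-.163,.2,12.9)
ims=[]
for n in ["top","side"]:
    c=camera(n); i=c["img"][:,:,::-1]; ims.append(cv2.resize(i,(400,300),interpolation=cv2.INTER_AREA))
    f,cx,cy=K(c); R=c["R"];t=c["t"]
    v,u=np.mgrid[:480,:640]; D=c["depth"]
    P=(np.stack([(u-cx)/f*D,(v-cy)/f*D,D],-1)-t)@R
    m=(D>0)&(np.hypot(P[...,0]-.544,P[...,1]+.163)<.11)&(P[...,2]>.0315)&(P[...,2]<.042)
    k=cv2.morphologyEx(m.astype(np.uint8),cv2.MORPH_OPEN,np.ones((3,3)))
    q=P[k>0]; print(n,cv2.minAreaRect((q[:,:2]*1000).astype(np.float32)),np.percentile(q[:,2],[5,50,95]),len(q))
    A=np.c_[q[:,:2]-[.544,-.163],np.ones(len(q))]; print("plane",np.linalg.lstsq(A,q[:,2],rcond=None)[0])
cr=c["img"][120:240,250:410,::-1]
ims[0]=cv2.resize(cr,(400,300),interpolation=cv2.INTER_CUBIC)
cv2.imwrite("pics/c3.png",np.hstack(ims))
E
```

```text
delta [-0.003 -0.001  0.053] spin 0.003 | t 11.975 pos [ 0.5446 -0.1631  0.2079] yaw 12.98 zaxis [ 0.005  -0.0019 -1.    ] F [ 0.6  0.6 -0.6] w 0.3997054054302253 0.0
top ((540.3868408203125, -154.724609375), (98.55220031738281, 142.49371337890625), 11.395658493041992) [0.03181093 0.03410048 0.03738562] 1880
plane [-0.00071112  0.00060703  0.03424674]
side ((542.9876708984375, -161.9396514892578), (100.02322387695312, 164.38783264160156), 12.8193359375) [0.0318928  0.03346427 0.03590039] 1284
plane [-6.57033890e-05  1.74861410e-03  3.36129676e-02]
```

View pics/c3.png

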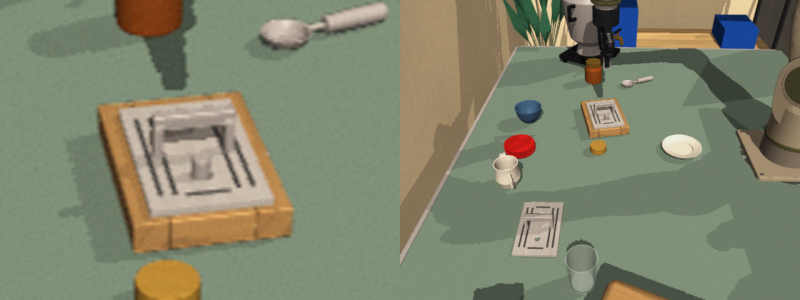

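The plate lies flush: its top is at 0.034 m, it's level, its yaw is 12.8°, and the thick pin shows through the large hole. The gripper is clear and the other things look undisturbed.

```bash
python3 -c "
from workcell import ticket
print(ticket.hand_in())"
```

```text
the job is handed in; nothing more can be done
None
```

The drip plate is on the box over both pins, flush on the rim and released, and the job was handed in at about 12 s; the hand-in returned no verdict.

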